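Release the locked centrifuge lid with the release rod

ROBOT

A 7-joint arm with a two-finger parallel gripper is mounted at the origin on the work surface. World frame = base frame: x ahead of the robot, y to its left, z up, the work surface at z = 0. Lengths are in mm, angles in rad, forces in N, time in s.
With the tool pointing down it reaches from about 400 to 875 mm from the base axis. Payload 4.4 kg.
Tool frame: the origin (TCP) lies midway between the tips of the shut fingers; the grasp point (between the pads) lies 19 mm behind it; z points along the fingers, y is the line along which they close (so a half turn about z gives the same grasp; the last joint's range is limited). The gripper opens to 85 mm and grips with 20 to 120 N. Pads are 22 mm wide; open, the fingers measure 114 mm over their backs; the gripper's body (76 mm by 85 mm) begins 54 mm behind the grasp point. The pads swing forward as they close: fully open they stand 13 mm farther back than shut.
Start: joints at [1.163, 0.628, 0.038, 1.517, -0.027, 0.996, -0.02], TCP at [217.897, -612.404, 231.313] pointing down, gripper open.
Joint ranges: [-3.06, 3.06], [-0.37, 2.12], [-1.25, 1.32], [0.18, 2.47], [-1.1, 4.24], [0.23, 1.98], [-2.94, 2.94]. Speed limits (rad/s): [2.57, 2.57, 3.14, 3.14, 3.14, 3.14, 3.14].

INTERFACE

Orientations are given as [roll, pitch, yaw] about the fixed x, y, z axes, in that order (R = Rz(yaw) Ry(pitch) Rx(roll)).
In Python, from cell import telemetry, eyes, ctrl, finder gives the robot as it stands.
- The arm moves only by the tool move_arm, never from a script. Its argument "steps" is a list of rows, each a list of 7 numbers: the turn, a rotation vector about the world's x, y, z in degrees, then the shift along the world's x, y, z in m, then the finger opening in m, from 0 to 0.0854. A call has 1 to 5 rows; each row shifts and turns the commanded pose from where the row before left it; what a row does not reach is not made up. A row lasts 1/10 s, in which the tool goes at most 50 mm and 8.59 degrees, less where a joint would pass 70% of its speed; a pose out of reach is approached as far as the arm can. A call with a gripper value outside its range is refused whole. The fingers move at their own pace and stop on an object; the grip force is fixed at half the most. Time passes only in rows, so rows that do not move let the fingers close. It gives the time, the measured TCP pose, the force, the opening and the grip force at its end, in the units of the state.
- telemetry.read_state(): the state, without advancing time (a new reading comes with each control period).
- eyes.get_image(name): name is "scene" or "side" or "wrist"; returns (picture, depth): 480x640x3 uint8, blue, green, red; 480x640 float32, mm along the optical axis (not along the pixel's ray), 0 where there is no reading.
- eyes.calibration(name): a dict with "fx", "fy", "cx", "cy" (pixels), "position" and "attitude" of the camera in the world. Camera axes: x right, y down, z forward; pixel columns grow to the right and rows downward; lengths in mm; the calibration is good to about 2 mm. A picture is of the moment at which its call begins: read the wrist's pose just before it. calibration takes no time and is no camera call; for the wrist camera it gives the pose at the moment of the call.
- ctrl.finish_job(): hands the job in; it is judged then, once.
Trained networks look in the newest picture that a camera, given by its name, has taken for a name from the list of things; names that differ only in an ending like _2 or _b are one class to them, and where a whole thing is asked for, a point or a joint stands for the part that bears it (a point fixed in the world has none). Each returns a list of dicts, best first, with "confidence" (0 to 1); they miss things now and then, are a little off and sometimes report something else, mostly with a low value. They report only what shows in the picture. A call takes as long as a camera call. They do not tell look-alikes from the thing itself.
- finder.boxes_of(camera, name): "location" ([x, y, z] in mm, in the coordinates of the camera as it stood for that picture, good to about 4 mm: the middle of the surface that is visible of it).
- finder.cut_out(camera, name): "mask" (480x640 bool, what is visible of it).
- finder.pinpoint(camera, name): "location" ([x, y, z] in mm, in the coordinates of the camera as it stood for that picture, good to about 4 mm: a listed point, or the origin of a listed thing).
The state is a dict: "clock": time; "qpos": joint angles; "qd": joint speeds; "tau": joint torques, N m; "eef_pos": TCP position; "tool_rot": TCP orientation; "force": force on the tool from outside, world axes, zero at the start; "torque": the same for the moment, N m; "width": finger opening in mm; "gripper_force": force on a finger pad.
Only numpy, scipy, OpenCV 4.12 (cv2) and the standard library are available. Lean on these libraries where they do the work, as an engineer would, in place of code of your own. Each camera call takes 0.05 s, during which the arm holds its last target. There are 200 camera calls.

TASK

The lid of the small white centrifuge is locked. Take the thin release rod out of the rack, push it straight down through the round access hole in the deck in front of the lid until the hidden catch trips and the lid springs up, then hang the rod back in the rack, upright and with its collar down on the rack's top, and leave the lid standing open.

Things in the scene. Friction and masses are not known exactly. Their poses are not given: they have to be found in the camera images.
- release_rod: Rod 130 mm long, about 70 g, hanging upright in the rack: steel shaft 6 mm thick, 80 mm long; then a round collar 36 mm wide, 5 mm thick, resting on the rack; then a grey square handle 18 x 18 x 45 mm tall, the only square one (beside it: a spatula with a ball knob and a glass tube with a wide round cap). Origin: shaft's lower tip; z up to the handle (z 85 to 130 mm), x, y square to its faces.
- access_hole (a point): Centre of the mouth of the 24 mm round hole in the white centrifuge's deck, 100 mm above the bench, left of its black display. z up, x towards the lid, whose front edge is 39 mm beyond. The hidden catch's spring plate lies 38 mm below the mouth, under the whole hole; it trips when pushed down 8 to 13 mm (4 to 8 N), stops after 20 mm or more, springs back when let go. Case is fixed.
- lid (a joint): Angle (rad) of the centrifuge's lid, a white slab 139 x 186 x 16 mm on top of the case, hinged along its back edge: 0 closed and caught. When the catch trips, the lid springs up by itself and stays at about 0.6, its front edge then some 80 to 95 mm above the deck.
- rack: White rack fixed to the bench, 60 mm (x) by 220 mm (y), top face 90 mm above the bench; three round through holes 20 mm wide at x = 0 and y = -70, 0, +70 mm, one thing hanging in each by its collar; the rod may be in any. Origin: centre of its underside, z up. The hanging rod's tip is 10 mm above the bench; its shaft shows under the top board.
Things that resemble listed ones, but are neither listed nor needed, are in the scene too. What is shaped like the release_rod but green is not meant. There is more than one size of the rack; the job needs the larger.

How it is judged (in metres and radians):
On the way:
1. the rod's tip is down through the access hole (at least 35 mm below its mouth and within 15 mm of its axis) and the lid has come up (z of release_rod in the frame of access_hole below -0.035 m and horizontal distance between release_rod and access_hole below 0.015 m and value of joint lid above 0.1 rad), for 0.1 s.
At the end, for the whole second after the job is handed in: The lid stands open (more than 0.45 rad) and the release rod hangs at rest in a hole of the rack: its tip 4 to 18 mm above the rack's underside, within 25 mm of the rack's centre line in x and 95 mm of its middle in y, upright to 10 degrees (value of joint lid above 0.45 rad and z of release_rod in the frame of rack between 0.004 and 0.018 m and x of release_rod in the frame of rack between -0.025 and 0.025 m and y of release_rod in the frame of rack between -0.095 and 0.095 m and angle between release_rod's own z axis and vertical below 0.17 rad and linear speed of release_rod below 0.03 m/s); the robot touches nothing.
It also fails if it takes over 48 s, if anything falls off the work surface, if the arm or the gripper's body presses on something with over 40 N, if the wrist force passes 120 N, or if a joint passes its speed limit or range.

## Working session

There is one attempt and no reset: what is moved stays moved. The work goes in short steps, Python scripts to look and compute and a tool call to move; the robot and the scene stay as the last step left them, time stands still between calls to the robot, and variables do not carry over. Pictures are saved under pics/ and viewed, at most 10 in all, crops included, and the job is handed in when it is done.

Besides the shell and the picture viewer there is one more tool, called after "Emit:" by a JSON object that holds its "api" and its "payload", one argument or row to a line. move_arm: Moves the arm, as the interface text tells. Its arguments: {"type":"object","properties":{"steps":{"type":"array"}},"required":["steps"]}

```bash
mkdir -p pics
cat > h.py <<'E'
import numpy as np, cv2
from cell import telemetry, eyes, ctrl, finder
from scipy.spatial.transform import Rotation as R
def pose(n):
    c=eyes.calibration(n); a=np.array(c["attitude"],float)
    M=a if a.shape==(3,3) else R.from_euler('xyz',a).as_matrix()
    return c,M,np.array(c["position"],float)
def w(n,p,P=None):
    c,M,t=P or pose(n); return M@np.array(p,float)+t
def pix(n,u,v,d,P=None):
    c,M,t=P or pose(n); return M@np.array([(u-c["cx"])/c["fx"]*d,(v-c["cy"])/c["fy"]*d,d])+t
E
python3 - <<'E'
from h import *
s=telemetry.read_state(); print(s["clock"],s["eef_pos"],s["tool_rot"],s["width"])
ims=[]
for n in ["scene","side","wrist"]:
    P=pose(n); print(n,eyes.calibration(n))
    im,d=eyes.get_image(n); cv2.imwrite(f"pics/{n}0.png",im)
    np.save(f"{n}0.npy",d)
    for nm in ["release_rod","access_hole","rack"]:
        print(nm,[(round(b["confidence"],2),w(n,b["location"],P).round(0)) for b in finder.pinpoint(n,nm)][:5])
E
```

```text
0.0 [ 217.69399316 -611.78978416  230.3747557 ] [-3.13966279e+00  2.04458919e-05  3.41823126e-01] 85.15489084781156
scene {'fx': 468.0073838681608, 'fy': 468.0073838681608, 'cx': 320.99915177590645, 'cy': 242.42363011814618, 'position': array([892.87305488, 286.12054098, 801.14746872]), 'attitude': array([-2.60232328e+00, -1.63087102e-03,  2.17027561e+00])}
release_rod [(0.96, array([491., 150.,   9.])), (0.63, array([580., 165.,  -2.]))]
access_hole [(0.93, array([ 578., -217.,   97.]))]
rack [(0.76, array([300., 266.,   3.])), (0.7, array([478., 217.,  -1.]))]
side {'fx': 441.93646961232406, 'fy': 441.93646961232406, 'cx': 319.46017797942204, 'cy': 234.55277789367835, 'position': array([ 159.82043376, -548.17329121,  597.92052925]), 'attitude': array([-2.20177219, -0.00349738, -0.56970073])}
release_rod [(0.64, array([580., 166.,   3.]))]
access_hole [(0.68, array([ 574., -221.,  102.]))]
rack [(0.78, array([302., 265.,  -2.])), (0.67, array([483., 215.,   3.]))]
wrist {'fx': 383.7618709745521, 'fy': 383.7618709745521, 'cx': 324.65144086939523, 'cy': 242.90017173665618, 'position': array([ 282.03113357, -589.95276782,  375.01347688]), 'attitude': array([ 2.86794355e+00,  6.60942359e-05, -1.22885476e+00])}
release_rod []
access_hole []
rack []
```

View pics/scene0.png

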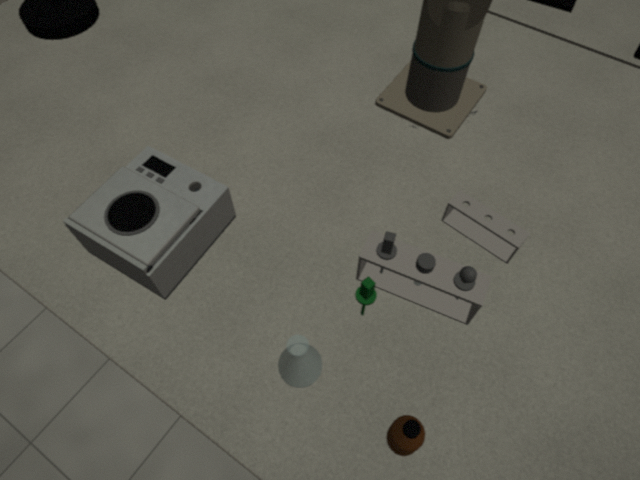

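View pics/side0.png

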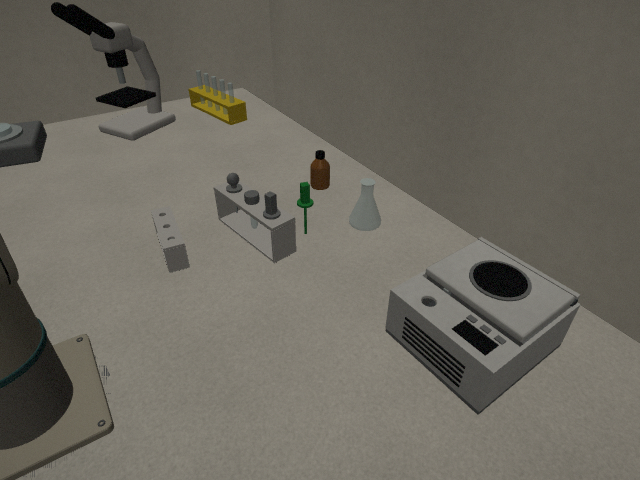

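The grey square-handled rod stands at scene (388,243), in the larger rack's end hole nearest the centrifuge. The green one stands free at (367,290). The access hole is at scene (195,187) and side (429,300). Next I'll measure these in the depth images.

```bash
cat > m.py <<'E'
from h import *
def cloud(n,d,P):
    c,M,t=P; v,u=np.mgrid[:480,:640]
    p=np.stack([(u-c["cx"])/c["fx"]*d,(v-c["cy"])/c["fy"]*d,d],-1)
    q=p@M.T+t; q[d<=0]=np.nan; return q
def rect(q): return cv2.minAreaRect(q[:,:2].astype(np.float32))
E
python3 - <<'E'
from m import *
for n in ["scene","side"]:
    P=pose(n); q=cloud(n,np.load(n+"0.npy"),P); im=cv2.imread(f"pics/{n}0.png").astype(int)
    f=q.reshape(-1,3)
    near=lambda c,r: np.hypot(f[:,0]-c[0],f[:,1]-c[1])<r
    g=im.reshape(-1,3); green=(g[:,1]-g[:,2])>30
    t=f[near((480,216),140)&(abs(f[:,2]-90)<5)&~green]; print(n,"racktop",len(t),rect(t),np.median(t[:,2]))
    h=f[near((491,150),30)&(f[:,2]>105)&(f[:,2]<150)]; print("handle",len(h),h.mean(0),h.max(0))
    tp=h[h[:,2]>136]; print("top",len(tp),tp.mean(0) if len(tp) else 0, rect(tp) if len(tp)>4 else 0)
    gr=f[green&near((570,160),60)]; print("green",gr.mean(0),gr.max(0))
    k=f[near((600,-220),200)&(abs(f[:,2]-100)<5)]; print("deck",len(k),rect(k),np.median(k[:,2]))
    k=f[near((650,-220),220)&(f[:,2]>108)&(f[:,2]<125)]; print("lid",len(k),rect(k),np.median(k[:,2]))
E
```

```text
scene racktop 3326 ((516.6011962890625, 225.18505859375), (139.61044311523438, 220.17066955566406), 9.549138069152832) 88.75708457427032
handle 206 [494.93114526 151.23179731 128.99550828] [501.82231435 160.32880558 141.0949733 ]
top 97 [491.07958766 150.0627755  138.16470587] ((490.78753662109375, 149.8961944580078), (17.573259353637695, 17.32231903076172), 15.274506568908691)
green [582.72023067 165.81524067 102.18894871] [596.73838966 180.02777469 131.08254038]
deck 3280 ((658.495361328125, -258.5171203613281), (221.65277099609375, 204.0556182861328), 3.2134923934936523) 98.74669486795682
lid 7483 ((694.837646484375, -255.6908721923828), (148.89028930664062, 191.19984436035156), 2.979482650756836) 116.49732449674343
side racktop 1159 ((503.8466491699219, 222.09225463867188), (116.48074340820312, 223.98184204101562), 10.111489295959473) 90.75787140714715
handle 211 [487.37144603 143.6870335  125.93289712] [500.99704186 157.99144369 142.56531338]
top 60 [487.94374776 145.73442134 139.85811973] ((488.68450927734375, 146.425048828125), (17.74393081665039, 19.47433853149414), 13.745475769042969)
green [574.90857065 156.62746161  97.39522518] [595.71989182 177.15410123 133.12395488]
deck 5163 ((646.7391967773438, -258.85986328125), (198.6083221435547, 202.1752471923828), 3.4672396183013916) 101.07844092009236
lid 7834 ((695.082763671875, -257.1212463378906), (153.45394897460938, 189.5737762451172), 3.3673548698425293) 118.82120717465617
```

Emit:
{"api": "move_arm", "payload": {
  "steps": [
    [0,0,-1,0.024,0.043,0.006,0.045],
    [0,0,-1,0.024,0.043,0.006,0.045],
    [0,0,-1,0.024,0.043,0.006,0.045],
    [0,0,-1,0.024,0.043,0.006,0.045],
    [0,0,-1,0.024,0.043,0.006,0.045]
  ]
}}

```text
clock: 1.1
eef_pos: [338.7, -395.7, 261.8]
tool_rot: [3.141, -0.001, 0.254]
force: [1.6, -0.7, -0.3]
width: 45.1
gripper_force: 0.0
```

Emit:
{"api": "move_arm", "payload": {
  "steps": [
    [0,0,0,0.024,0.043,0,0.045],
    [0,0,0,0.024,0.043,0,0.045],
    [0,0,0,0.024,0.043,0,0.045],
    [0,0,0,0.024,0.043,0,0.045],
    [0,0,0,0.024,0.043,0,0.045]
  ]
}}

```text
clock: 1.6
eef_pos: [458.7, -180.7, 261.7]
tool_rot: [3.141, -0.001, 0.254]
force: [0.7, 0.2, 0.5]
width: 44.7
gripper_force: 0.0
```

Emit:
{"api": "move_arm", "payload": {
  "steps": [
    [0,0,0,0.006,0.048,0,0.045],
    [0,0,0,0.006,0.048,0,0.045],
    [0,0,0,0.004,0.048,0,0.045],
    [0,0,0,0,0.048,0,0.045],
    [0,0,0,0,0.048,0,0.045]
  ]
}}

```text
clock: 2.1
eef_pos: [473.9, 59.5, 261.6]
tool_rot: [3.141, -0.001, 0.254]
force: [1.0, 1.0, 0.0]
width: 45.0
gripper_force: 0.0
```

Emit:
{"api": "move_arm", "payload": {
  "steps": [
    [0,0,0,0,0.045,0,0.045],
    [0,0,0,0,0.04,0,0.045],
    [0,0,0,0,0,0,0.045]
  ]
}}

```text
clock: 2.4
eef_pos: [473.4, 149.7, 261.6]
tool_rot: [-3.138, -0.002, 0.264]
force: [0.0, 0.7, 0.1]
width: 45.2
gripper_force: 0.0
```

Run:
```python
from m import *
s=telemetry.read_state(); print(s["clock"],s["eef_pos"],s["tool_rot"])
n="wrist";P=pose(n);im,d=eyes.get_image(n);cv2.imwrite("pics/w1.png",im)
q=cloud(n,d,P);f=q.reshape(-1,3)
print(P[2])
near=lambda c,r: np.hypot(f[:,0]-c[0],f[:,1]-c[1])<r
for lo in(133,136):
  t=f[near((490,148),25)&(f[:,2]>lo)&(f[:,2]<150)]; print(len(t),t.mean(0),rect(t))
t=f[near((480,216),130)&(abs(f[:,2]-90)<4)];print(rect(t))
for nm in ["release_rod","rack"]: print([(b["confidence"],w(n,b["location"],P).round(1)) for b in finder.pinpoint(n,nm)])
```

```text
2.4 [473.38369866 149.73493373 261.63367708] [-3.13774584e+00 -2.08356250e-03  2.64429004e-01]
[538.97358933 166.5276533  405.61575827]
667 [491.69529681 148.34106259 140.69556807] ((490.8434753417969, 147.9982452392578), (18.501079559326172, 17.735769271850586), 15.424360275268555)
653 [491.53781709 148.25804629 140.81540047] ((490.8434753417969, 147.9982452392578), (18.501079559326172, 17.735769271850586), 15.424360275268555)
((517.271484375, 223.93359375), (137.40647888183594, 221.09378051757812), 9.528279304504395)
[(0.71, array([579.2, 158.8,  -1.1])), (0.7, array([491.3, 152.3,  12.1]))]
[(0.96, array([4.800e+02, 2.164e+02, 3.000e-01])), (0.91, array([298.7, 270.2,   0.3]))]
```

View pics/w1.png

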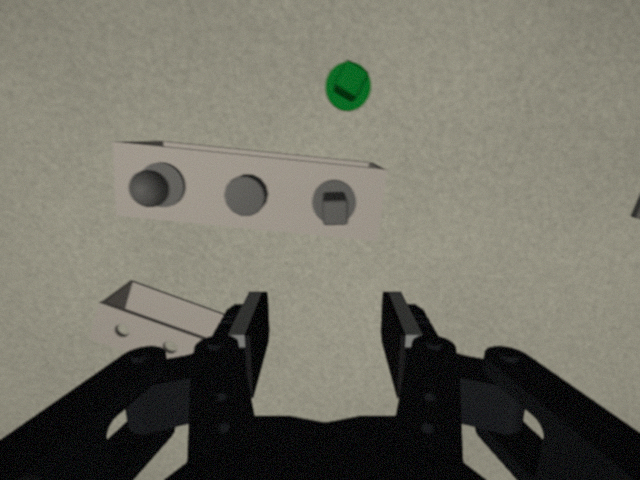

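The wrist view shows the square handle at (334,208), with the round cap (246,195) and ball knob (150,188) beside it. The handle centre is (491,148), aligned with the tool. I'll descend to it.

Emit:
{"api": "move_arm", "payload": {
  "steps": [
    [0,0,0.3,0.0174,-0.0017,-0.03,0.045],
    [0,0,0,0,0,-0.045,0.045],
    [0,0,0,0,0,-0.045,0.045],
    [0,0,0,0,0,-0.025,0.045],
    [0,0,0,0,0,-0.008,0.045]
  ]
}}

```text
clock: 3.05
eef_pos: [489.7, 138.1, 105.9]
tool_rot: [3.14, 0.005, 0.257]
force: [0.1, -0.0, -1.0]
width: 45.1
gripper_force: 0.0
```

Emit:
{"api": "move_arm", "payload": {
  "steps": [
    [0,0,0,0,0,-0.005,0.045],
    [0,0,0,0,0,0,0.01],
    [0,0,0,0,0,0,0.01],
    [0,0,0,0,0,0,0.01],
    [0,0,0,0,0,0,0.01]
  ]
}}

```text
clock: 3.55
eef_pos: [492.4, 141.4, 104.7]
tool_rot: [-3.141, -0.003, 0.26]
force: [0.2, 0.5, 7.4]
width: 17.0
gripper_force: 59.5
```

Emit:
{"api": "move_arm", "payload": {
  "steps": [
    [0,0,0,0,0,0,0.01],
    [0,0,0,0,0,0.01,0.01],
    [0,0,0,0,0,0.03,0.01],
    [0,0,0,0,0,0.045,0.01],
    [0,0,0,0,0,0.045,0.01]
  ]
}}

```text
clock: 4.05
eef_pos: [490.5, 140.6, 235.1]
tool_rot: [3.141, 0.001, 0.26]
force: [1.6, 0.6, -0.9]
width: 17.2
gripper_force: 59.1
```

Emit:
{"api": "move_arm", "payload": {
  "steps": [
    [0,0,0,0,0,0.025,0.01],
    [0,0,0,0,0,0,0.01],
    [0,0,0,0,0,0,0.01]
  ]
}}

```text
clock: 4.35
eef_pos: [491.0, 140.6, 258.8]
tool_rot: [3.141, -0.001, 0.26]
force: [-0.3, -0.4, -1.2]
width: 17.5
gripper_force: 59.1
```

Run:
```python
from m import *
s=telemetry.read_state(); print(s["clock"],s["eef_pos"],s["tool_rot"],s["width"])
n="side";P=pose(n);im,d=eyes.get_image(n);cv2.imwrite("pics/s2.png",im)
print([(b["confidence"],w(n,b["location"],P).round(1)) for b in finder.pinpoint(n,"release_rod")])
s=telemetry.read_state(); print(s["clock"],s["eef_pos"])
n="scene";P=pose(n);im,d=eyes.get_image(n)
print([(b["confidence"],w(n,b["location"],P).round(1)) for b in finder.pinpoint(n,"release_rod")])
s=telemetry.read_state(); print(s["clock"],s["eef_pos"],s["tool_rot"])
```

```text
4.35 [490.99423778 140.56927704 258.8208039 ] [ 3.14131559e+00 -6.88682421e-04  2.59556600e-01] 17.48352443835366
[(0.82, array([580.7, 161.6,   0.9])), (0.64, array([484. , 137.6, 164.9]))]
4.45 [490.19170605 140.35127261 257.22457301]
[(0.83, array([490.8, 141.5, 161.4])), (0.73, array([579.6, 163.4,  -0.6]))]
4.55 [490.31398248 140.49742295 256.94761561] [3.14133838e+00 3.11144893e-03 2.59717871e-01]
```

View pics/s2.png

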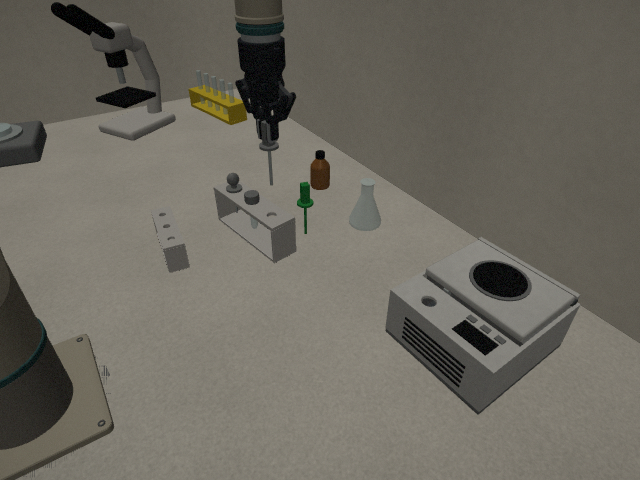

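The rod is held upright, with its tip at side (270,186) and z about 163. Next I'll carry it near the access hole.

Emit:
{"api": "move_arm", "payload": {
  "steps": [
    [0,0,-2,0.002,-0.03,0,0.01],
    [0,0,-2,0.002,-0.045,0,0.01],
    [0,0,-2,0.004,-0.045,0,0.01],
    [0,0,-2,0.004,-0.045,0,0.01],
    [0,0,-2,0.004,-0.045,0,0.01]
  ]
}}

```text
clock: 5.05
eef_pos: [506.6, -70.7, 257.3]
tool_rot: [-3.141, 0.002, 0.084]
force: [0.5, 1.1, -0.8]
width: 17.2
gripper_force: 59.1
```

Emit:
{"api": "move_arm", "payload": {
  "steps": [
    [0,0,-2,0.004,-0.045,0,0.01],
    [0,0,0,0.005,-0.045,0,0.01],
    [0,0,0,0.005,-0.04,0,0.01],
    [0,0,0,0,-0.015,0,0.01],
    [0,0,0,0,0,0,0.01]
  ]
}}

```text
clock: 5.55
eef_pos: [520.1, -216.9, 257.0]
tool_rot: [3.141, 0.002, 0.045]
force: [-0.9, 0.4, -0.7]
width: 17.3
gripper_force: 59.2
```

Run:
```python
from m import *
s=telemetry.read_state(); print(s["clock"],s["eef_pos"],s["tool_rot"],s["width"])
n="wrist";P=pose(n);im,d=eyes.get_image(n);cv2.imwrite("pics/w3.png",im);np.save("w3.npy",d)
for nm in ["access_hole","release_rod"]:print([(b["confidence"],w(n,b["location"],P).round(1)) for b in finder.pinpoint(n,nm)])
q=cloud(n,d,P);f=q.reshape(-1,3)
k=f[(np.hypot(f[:,0]-576,f[:,1]+219)<20)&(f[:,2]<92)&(f[:,2]>40)]; print("inhole",len(k),k.mean(0),rect(k))
k=f[(abs(f[:,2]-117)<5)&(f[:,0]>595)]; print("lid",rect(k),np.median(k[:,2]),np.percentile(k[:,0],[.5,5]))
for n in ["scene","side"]:
  im,d=eyes.get_image(n)
  P=pose(n);f=cloud(n,d,P).reshape(-1,3)
  print(n,[(b["confidence"],w(n,b["location"],P).round(1)) for b in finder.pinpoint(n,"access_hole")],[(b["confidence"],w(n,b["location"],P).round(1)) for b in finder.pinpoint(n,"release_rod")],telemetry.read_state()["eef_pos"])
  k=f[(np.hypot(f[:,0]-576,f[:,1]+219)<20)&(f[:,2]<92)&(f[:,2]>40)]; print("inhole",len(k),k.mean(0),rect(k))
```

```text
5.55 [ 520.11608222 -216.91632863  257.00459005] [3.14114735e+00 2.49241698e-03 4.53878117e-02] 17.277524783532062
[(0.89, array([ 580.4, -216.9,  101.1]))]
[(0.73, array([ 522.9, -211.5,  163. ]))]
inhole 772 [ 578.71834016 -219.63020988   63.18249794] ((578.4883422851562, -219.51559448242188), (25.70404052734375, 25.71730613708496), 2.4562134742736816)
lid ((647.6876220703125, -259.76751708984375), (54.77279281616211, 185.48593139648438), 2.8156211376190186) 118.96198088432615 [617.81790541 622.67494986]
scene [(0.64, array([ 581.7, -218.5,   96.5]))] [(0.95, array([580. , 163.9,  -2.9])), (0.62, array([480.1, 218.3,  -0.6])), (0.58, array([ 521.7, -209.2,  159.2]))] [ 521.55397477 -212.00581931  258.2648738 ]
inhole 8 [ 568.47797442 -232.86332395   68.40434096] ((570.2160034179688, -231.76016235351562), (11.595666885375977, 15.952596664428711), 59.78509521484375)
side [(0.84, array([ 578.2, -220.9,  101.9]))] [(0.72, array([ 518. , -213.8,  166.2])), (0.56, array([581.7, 163.2,   1.2]))] [ 521.49166132 -213.07859222  258.44980783]
inhole 0 [nan nan nan] ((0.0, 0.0), (0.0, 0.0), 0.0)<stdin>:12: RuntimeWarning: Mean of empty slice.
  ret = um.true_divide(
```

View pics/w3.png

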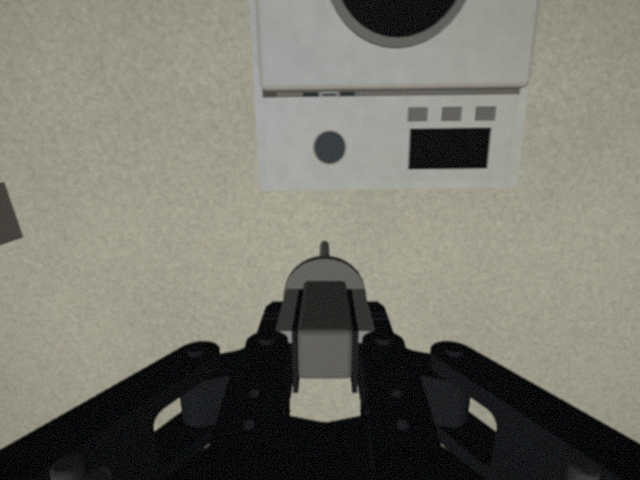

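The hole is at wrist (329,147), about (579,-219). The tip is at (324,243). I'll move over the hole, lower to just above the mouth and check.

Emit:
{"api": "move_arm", "payload": {
  "steps": [
    [0,0,0,0.03,-0.003,0,0.01],
    [0,0,0,0.028,-0.004,0,0.01],
    [0,0,0,0,0,-0.025,0.01],
    [0,0,0,0,0,-0.022,0.01],
    [0,0,0,0,0,0,0.01]
  ]
}}

```text
clock: 6.5
eef_pos: [577.2, -219.8, 208.3]
tool_rot: [-3.139, 0.006, 0.051]
force: [-0.8, 0.3, -0.4]
width: 17.3
gripper_force: 59.2
```

Run:
```python
from m import *
o=[]
for n,(u,v) in {"scene":(195,187),"side":(429,300)}.items():
  im,d=eyes.get_image(n);P=pose(n)
  for nm in ["access_hole","release_rod"]: print(n,[(b["confidence"],w(n,b["location"],P).round(1)) for b in finder.pinpoint(n,nm)],telemetry.read_state()["eef_pos"])
  c=im[v-55:v+35,u-45:u+45]; o.append(cv2.resize(c,(400,400),interpolation=cv2.INTER_CUBIC))
cv2.imwrite("pics/c4.png",np.hstack(o))
```

```text
scene [(0.97, array([ 580.7, -214.5,   99.4]))] [ 579.35313922 -220.90423151  211.55182715]
scene [(0.71, array([ 579. , -218.8,  110.2])), (0.66, array([579.9, 164.3,  -1. ]))] [ 579.90506082 -221.17551568  212.36228454]
side [(0.6, array([ 577.1, -221.8,  102.1]))] [ 580.13708893 -221.3752441   212.86779571]
side [(0.7, array([ 575.9, -223. ,  118.3])), (0.55, array([579.6, 162.4,   0.7]))] [ 580.02991237 -221.37968757  212.77771621]
```

View pics/c4.png

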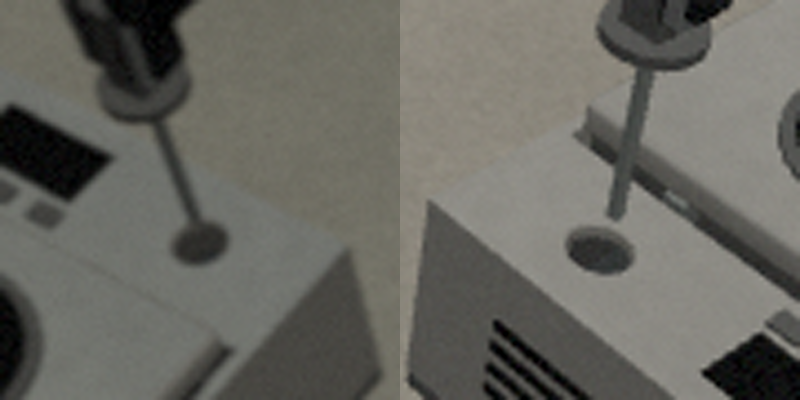

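Run:
```python
from m import *
def hit(n,u,v,z):
    P=pose(n); r=pix(n,u,v,1,P)-P[2]; return P[2]+r*(z-P[2][2])/r[2]
for n,h,t in [("scene",(195,186.7),(194.5,182)),("side",(429,301.2),(432.6,293.6))]:
    for z in(117,119,121): print(n,hit(n,*h,100).round(1),hit(n,*t,z).round(1))
```

```text
scene [ 578.8 -213.8  100. ] [ 578.8 -209.9  117. ]
scene [ 578.8 -213.8  100. ] [ 579.7 -208.4  119. ]
scene [ 578.8 -213.8  100. ] [ 580.7 -207.   121. ]
side [ 578.9 -219.   100. ] [ 581.2 -221.   117. ]
side [ 578.9 -219.   100. ] [ 579.5 -222.3  119. ]
side [ 578.9 -219.   100. ] [ 577.7 -223.7  121. ]
```

Emit:
{"api": "move_arm", "payload": {
  "steps": [
    [0,0,0,0,0,-0.015,0.01],
    [0,0,0,0,0,-0.02,0.01],
    [0,0,0,0,0,-0.01,0.01],
    [0,0,0,0,0,0,0.01]
  ]
}}

```text
clock: 7.2
eef_pos: [578.5, -220.8, 165.5]
tool_rot: [-3.141, 0.002, 0.05]
force: [0.2, 0.5, -0.5]
width: 17.0
gripper_force: 59.2
```

Emit:
{"api": "move_arm", "payload": {
  "steps": [
    [0,0,0,0,0,-0.006,0.01],
    [0,0,0,0,0,-0.006,0.01],
    [0,0,0,0,0,-0.005,0.01],
    [0,0,0,0,0,0,0.01]
  ]
}}

```text
clock: 7.6
eef_pos: [578.9, -221.3, 149.0]
tool_rot: [3.142, 0.001, 0.05]
force: [-1.9, 0.1, -0.8]
width: 17.3
gripper_force: 59.4
```

Emit:
{"api": "move_arm", "payload": {
  "steps": [
    [0,0,0,0,0,-0.004,0.01],
    [0,0,0,0,0,-0.003,0.01],
    [0,0,0,0,0,0,0.01]
  ]
}}

```text
clock: 7.9
eef_pos: [578.9, -221.3, 142.2]
tool_rot: [3.141, 0.001, 0.05]
force: [-2.4, -1.1, 5.7]
width: 17.2
gripper_force: 60.1
```

Run:
```python
from m import *
im,d=eyes.get_image("side");cv2.imwrite("pics/s5.png",im[160:440,320:640]);P=pose("side")
print(telemetry.read_state()["force"],telemetry.read_state()["eef_pos"])
print([(b["confidence"],w("side",b["location"],P).round(1)) for b in finder.pinpoint("side","release_rod")])
```

```text
[-2.66344507  0.8667561   5.071326  ] [ 578.97431673 -221.22308361  142.38894209]
[(0.84, array([579.2, 163.1,  -0.7]))]
```

View pics/s5.png

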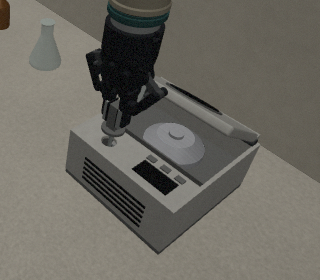

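The lid stands open, with the rod down in the hole at crop (112,140). I'll withdraw it.

Emit:
{"api": "move_arm", "payload": {
  "steps": [
    [0,0,0,0,0,0,0.01],
    [0,0,0,0,0,0.02,0.01],
    [0,0,0,0,0,0.035,0.01],
    [0,0,0,0,0,0.04,0.01],
    [0,0,0,0,0,0.02,0.01]
  ]
}}

```text
clock: 8.5
eef_pos: [581.5, -221.4, 260.5]
tool_rot: [3.14, -0.006, 0.051]
force: [0.1, -0.1, -1.3]
width: 17.4
gripper_force: 59.2
```

Emit:
{"api": "move_arm", "payload": {
  "steps": [
    [0,0,2,-0.015,0.03,0,0.01],
    [0,0,2,-0.015,0.045,0,0.01],
    [0,0,2,-0.015,0.045,0,0.01],
    [0,0,2,-0.012,0.045,0,0.01],
    [0,0,2,-0.01,0.045,0,0.01]
  ]
}}

```text
clock: 9.0
eef_pos: [512.0, -9.0, 257.3]
tool_rot: [-3.141, -0.002, 0.226]
force: [1.0, 0.6, -0.2]
width: 17.2
gripper_force: 59.2
```

Emit:
{"api": "move_arm", "payload": {
  "steps": [
    [0,0,2,-0.01,0.045,0,0.01],
    [0,0,0,-0.0105,0.045,0,0.01],
    [0,0,0,0,0.045,0,0.01],
    [0,0,0,0,0.0235,0,0.01],
    [0,0,0,0,0,0,0.01]
  ]
}}

```text
clock: 9.5
eef_pos: [491.6, 153.2, 257.2]
tool_rot: [-3.138, -0.002, 0.268]
force: [-1.1, -0.2, -0.4]
width: 17.1
gripper_force: 59.1
```

Emit:
{"api": "move_arm", "payload": {
  "steps": [
    [0,0,0,0,0,-0.02,0.01],
    [0,0,0,0,0,-0.02,0.01],
    [0,0,0,0,0,-0.01,0.01],
    [0,0,0,0,0,0,0.01],
    [0,0,0,0,0,0,0.01]
  ]
}}

```text
clock: 10.0
eef_pos: [492.3, 147.2, 207.6]
tool_rot: [3.142, -0.001, 0.259]
force: [0.5, -0.3, -0.7]
width: 17.5
gripper_force: 59.1
```

Run:
```python
from m import *
o=[]
for n,(u,v) in {"scene":(386,252),"side":(272,215)}.items():
  im,d=eyes.get_image(n);P=pose(n)
  for nm in ["rack","release_rod"]: print(n,[(b["confidence"],w(n,b["location"],P).round(1)) for b in finder.pinpoint(n,nm)],telemetry.read_state()["eef_pos"])
  c=im[v-55:v+35,u-45:u+45]; o.append(cv2.resize(c,(400,400),interpolation=cv2.INTER_CUBIC))
cv2.imwrite("pics/c6.png",np.hstack(o))
```

```text
scene [(0.9, array([477.1, 220.4,  -2.4])), (0.82, array([301.3, 268.6,   3.9]))] [492.57729696 147.43883977 208.14077887]
scene [(0.83, array([578.3, 163.1,  -4. ])), (0.77, array([491.4, 149.4, 111.2]))] [492.51090667 147.47502522 208.15230907]
side [(0.64, array([304.2, 267.4,  -0. ])), (0.63, array([480. , 215.4,   2.2]))] [492.26986291 147.46568986 207.99989089]
side [(0.77, array([581.3, 163.1,   2.4])), (0.61, array([487.5, 148.9, 115.4]))] [492.16607961 147.52665308 207.89939538]
```

View pics/c6.png

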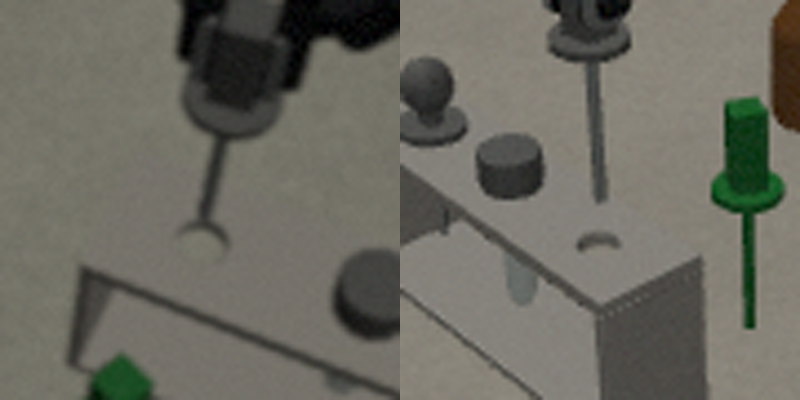

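The tip sits above the empty rack hole in both views: scene crop tip (203,222) and hole (202,243), side crop tip (600,203) and hole (599,243). I'll lower it.

Emit:
{"api": "move_arm", "payload": {
  "steps": [
    [0,0,0,0,0,-0.015,0.01],
    [0,0,0,0,0,-0.02,0.01],
    [0,0,0,0,0,0,0.01]
  ]
}}

```text
clock: 10.6
eef_pos: [490.3, 146.9, 170.7]
tool_rot: [3.141, 0.004, 0.26]
force: [-0.2, -0.0, -0.7]
width: 17.3
gripper_force: 59.1
```

Emit:
{"api": "move_arm", "payload": {
  "steps": [
    [0,0,0,0,0,-0.025,0.01],
    [0,0,0,0,0,-0.025,0.01],
    [0,0,0,0,0,-0.012,0.01],
    [0,0,0,0,0,0,0.01]
  ]
}}

```text
clock: 11.0
eef_pos: [491.1, 147.2, 109.6]
tool_rot: [3.141, 0.002, 0.26]
force: [0.7, -0.6, -1.5]
width: 17.0
gripper_force: 59.1
```

Emit:
{"api": "move_arm", "payload": {
  "steps": [
    [0,0,0,0,0,-0.003,0.01],
    [0,0,0,0,0,-0.002,0.01],
    [0,0,0,0,0,0,0.01]
  ]
}}

```text
clock: 11.3
eef_pos: [492.2, 147.5, 105.9]
tool_rot: [-3.142, -0.001, 0.26]
force: [0.3, 0.3, -0.7]
width: 16.7
gripper_force: 59.1
```

Emit:
{"api": "move_arm", "payload": {
  "steps": [
    [0,0,0,0,0,-0.0015,0.01],
    [0,0,0,0,0,0,0.01],
    [0,0,0,0,0,0,0.03],
    [0,0,0,0,0,0,0.045],
    [0,0,0,0,0,0,0.045]
  ]
}}

```text
clock: 11.8
eef_pos: [491.9, 147.4, 103.9]
tool_rot: [3.142, -0.0, 0.26]
force: [-0.3, -0.2, -0.0]
width: 45.1
gripper_force: 0.0
```

Emit:
{"api": "move_arm", "payload": {
  "steps": [
    [0,0,0,0,0,0.02,0.045],
    [0,0,0,0,0,0.04,0.045],
    [0,0,0,0,0,0.045,0.045],
    [0,0,0,-0.01,-0.04,0.03,0.045],
    [0,0,0,-0.01,-0.045,0,0.045]
  ]
}}

```text
clock: 12.3
eef_pos: [474.9, 64.5, 242.2]
tool_rot: [3.141, -0.01, 0.264]
force: [2.0, -1.4, -0.2]
width: 44.6
gripper_force: 0.0
```

Emit:
{"api": "move_arm", "payload": {
  "steps": [
    [0,0,0,0,-0.045,0,0.045],
    [0,0,0,0,-0.04,0,0.045],
    [0,0,0,0,0,0,0.045],
    [0,0,0,0,0,0,0.045]
  ]
}}

```text
clock: 12.7
eef_pos: [471.8, -22.6, 238.2]
tool_rot: [-3.141, -0.0, 0.257]
force: [-0.1, 1.0, -0.5]
width: 45.0
gripper_force: 0.0
```

Run:
```python
from m import *
for n in ["scene","side"]:
  im,d=eyes.get_image(n);P=pose(n)
  print(n,[(b["confidence"],w(n,b["location"],P).round(1)) for b in finder.pinpoint(n,"release_rod")])
  f=cloud(n,d,P).reshape(-1,3); h=f[(np.hypot(f[:,0]-491,f[:,1]-148)<30)&(f[:,2]>133)]; print(len(h),h.mean(0),h.max(0))
cv2.imwrite("pics/s7.png",im)
print(telemetry.read_state()["clock"],telemetry.read_state()["eef_pos"])
```

```text
scene [(0.88, array([494.2, 151.6,   8. ])), (0.88, array([580.9, 160.6,  -1.6]))]
116 [494.21374796 149.49353756 137.69426866] [502.86039936 159.34455926 140.49890635]
side [(0.64, array([579.2, 162.9,  -0.8]))]
76 [490.43686966 144.51209908 138.64419466] [502.25250618 156.76268938 143.19076819]
12.9 [472.02784499 -20.2184511  238.13549482]
```

View pics/s7.png

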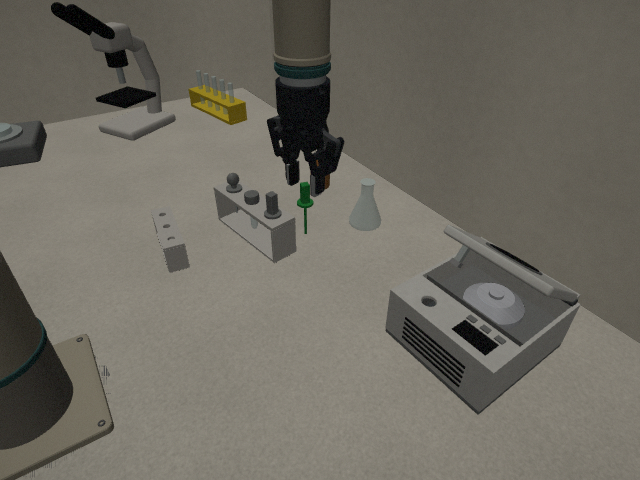

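The rod hangs upright in the rack at side (272,205), with its handle top at z about 140. The lid is open at (510,260), and the arm is clear of everything.

```bash
python3 -c "from cell import ctrl; print(ctrl.finish_job())"
```

```text
the job is handed in; nothing more can be done
None
```

The catch was tripped, the lid stands open, and the release rod hangs upright in the rack with its collar down; I handed the job in at about 13 s but got no verdict back.

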